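# Swollen-lid check on the low tin, then count it

## Robot

A 6-joint arm with a two-finger parallel gripper is mounted at the origin on the work surface. World frame = base frame: x ahead of the robot, y to its left, z up, the work surface at z = 0. Lengths are in m, angles in rad, forces in N, time in s.
With the tool pointing down it reaches from about 0.35 to 0.775 m from the base axis. Payload 7.3 kg.
Tool frame: the origin (TCP) lies between the finger pads; the fingertips stand 17 mm ahead of it and the grasp point (between the pads) lies 2 mm behind it; z points along the fingers, y is the line along which they close (so a half turn about z gives the same grasp; the last joint's range is limited). The gripper opens to 92 mm and grips with 3 to 60 N. Pads are 19 mm wide; open, the fingers measure 130 mm over their backs; the gripper's body (75 mm by 190 mm) begins 47 mm behind the grasp point.
Start: joints at [1.163, 0.342, 1.524, -0, 1.275, -0.146], TCP at [0.136, 0.507, 0.244] pointing down, gripper open.
Joint ranges: [-2.53, 2.53], [-0.77, 2.02], [0.04, 2.7], [-1, 4.14], [0.28, 2.66], [-3.11, 3.11]. Speed limits (rad/s): [2.57, 2.57, 3.14, 3.14, 3.14, 3.14].

## Interface

Orientations are given as [roll, pitch, yaw] about the fixed x, y, z axes, in that order (R = Rz(yaw) Ry(pitch) Rx(roll)).
In Python, from cell import robot, optics gives the robot as it stands.
- The arm moves only by the tool play_rows, never from a script. Its argument "rows" is a list of rows, each a list of 7 numbers: the shift along the tool's x, y, z in cm, then the turn, a rotation vector about the tool's x, y, z in rad, then the opening, from 0 (shut) to 1 (fully open). In form: [[tx, ty, tz, wx, wy, wz, grip], ...]. A call has 1 to 20 rows; each row is the pose to reach, as a shift and turn from the pose commanded when the call began, along the tool's axes at that moment; what a row does not reach only later rows make up. A row lasts 1/10 s, in which the tool goes at most 50 mm and 8.59 degrees, less where a joint would pass 70% of its speed; a pose out of reach is approached as far as the arm can. A call with a gripper value outside its range is refused whole. The fingers move at their own pace and stop on an object; "squeeze" is the grip in N (left out, the last holds). Time passes only in rows, so rows that repeat a pose let the fingers close. It gives the time, the measured TCP pose, the force, the opening and the grip force at its end, in the units of the state.
- robot.observe(): the state, without advancing time (a new reading comes with each control period).
- optics.read_camera(name): name is "scene" or "top"; returns (picture, depth): 480x640x3 uint8, red, green, blue; 480x640 float32, m along the optical axis (not along the pixel's ray), 0 where there is no reading.
- optics.camera_model(name): a dict with "fx", "fy", "cx", "cy" (pixels), "origin" and "rotation" of the camera in the world. Camera axes: x right, y up, looking along -z (the intrinsics and any distortion apply to the point x, -y, -z); pixel columns grow to the right and rows downward; lengths in m; the calibration is good to about 2 mm. A picture is of the moment at which its call begins. camera_model takes no time and is no camera call.
- robot.hand_in(): hands the job in; it is judged then, once.
The state is a dict: "time": time; "qpos": joint angles; "qvel": joint speeds; "joint_efforts": joint torques, N m; "tool_pos": TCP position; "tool_rot": TCP orientation; "contact_force": force on the tool from outside, world axes, zero at the start; "torque": the same for the moment, N m; "opening": finger opening in m; "grip_force": force on a finger pad.
Only numpy, scipy, OpenCV 4.12 (cv2) and the standard library are available. Lean on these libraries where they do the work, as an engineer would, in place of code of your own. Each camera call takes 0.05 s, during which the arm holds its last target. There are 200 camera calls.

## Task

Check the lowest of the four tins in the cardboard tray for swelling: press lightly with the fingertips on the middle of its lid until the lid gives a couple of millimetres, keep it pressed for half a second, then lift off. Then log the check by pressing the large button of the counter box fully down and letting it come back up. Do not touch the other tins, the glass jar or the counter's small reset button, and do not shift, lift or press hard on the tin.

Things in the scene. Friction and masses are not known exactly. Their poses are not given: they have to be found in the camera images.
- low_tin: the tin to check: loose, steel with red and paper label, 84 mm across and 45 mm tall, much the lowest of the four, about 0.2 kg. Origin: centre of its underside, z up. It stands upright on the tray floor, its underside 5 mm above the work surface
- low_tin_lid_mid (a point): centre of the upper face of the low tin's springy steel lid, about 1 mm below the tin's rim (44 mm above the tin's underside); the lid is 73 mm across, and a tip pressing within 15 mm of this point works well. The point goes down with the lid
- low_tin_lid (a joint): how far the low tin's lid is pressed in, m: 0 at rest, 0.005 at its stop. It starts to give at about 2 N, yields about 1 mm per further 1.1 N (0.002 at 4.4 N, 0.003 at 5.5 N), meets the stop at about 8 N, and springs back when let go. A check wants more than 0.002 for half a second; over 20 N would damage the tin
- tall_wide_tin: another tin, same materials and same 84 mm width, but 82 mm tall, loose; not to be touched. Origin: centre of its underside
- tall_tin: another tin, 74 mm across, 80 mm tall, loose; not to be touched. Origin: centre of its underside
- slim_tin: another tin, 58 mm across, 74 mm tall, loose; not to be touched. Origin: centre of its underside
- jar: closed glass jar with a steel lid, 70 mm across, 110 mm tall, loose, on the table beyond the counter box; not to be touched. Origin: centre of its underside
- tray: fixed open cardboard tray, 300 x 300 mm, walls 22 mm high and 5 mm thick, floor 5 mm thick. Origin: centre of its underside. The four tins stand one near each corner of a 136 mm square about its centre, in random order, at least 25 mm apart
- counter: fixed grey plastic counter box, 90 mm (x) by 160 mm (y) by 40 mm tall, with a dark display window and two black buttons on top, 95 mm apart along its y. Origin: centre of its underside
- count_button_top (a point): centre of the upper face of the large count button (38 mm across), 58 mm above the work surface when up; it is pressed straight down
- count_button (a joint): travel of the large count button, m: 0 up, 0.006 fully down (takes 5 N); springs back
- reset_button_top (a point): centre of the upper face of the small reset button (16 mm across), 56 mm above the work surface; not to be touched
- reset_button (a joint): travel of the small reset button, m: 0 up, 0.004 fully down; must not be pressed
There are look-alikes about, which are no part of the job. What is shaped like the low_tin but orange or yellow is not meant.

How it is judged:
On the way, in this order (a step that is already met when the one before it is completed fails the run):
1. the low tin's lid is pressed in more than 2 mm by the fingers for a moment (value of joint low_tin_lid above 0.002 m and contact force between the fingers and low_tin above 1 N), for 0.3 s.
2. the lid is let go again, with the counter button still up (value of joint low_tin_lid below 0.0005 m and contact force between the fingers and low_tin below 0.1 N and value of joint count_button below 0.001 m), for 0.05 s.
3. the large count button is pressed down (at least 4.5 of 6 mm) by the fingers (value of joint count_button above 0.0045 m and contact force between the fingers and counter above 1 N), for 0.05 s.
At the end, for the whole second after the job is handed in: The lid and both buttons are back up (within 1 mm), the low tin stands upright at rest within 12 mm of where it began, and the other tins and the jar are within 5 mm of where they began (value of joint each of low_tin_lid, count_button, reset_button below 0.001 m and distance of low_tin from where it was at the start of the episode below 0.012 m and angle between low_tin's own z axis and vertical below 0.05 rad and linear speed of low_tin below 0.01 m/s and distance of each of tall_wide_tin, tall_tin, slim_tin, jar from where it was at the start of the episode below 0.005 m); the robot touches nothing.
It fails at once if the low tin is pressed harder than 20 N (contact force between any of the fingers, the arm and low_tin above 20 N).
It fails at once if the low tin is lifted or tipped (8 mm, 0.15 rad) or shifted 12 mm (height (world z) of low_tin above 0.013 m or angle between low_tin's own z axis and vertical above 0.15 rad or distance of low_tin from where it was at the start of the episode above 0.012 m).
It fails at once if another tin or the glass jar is touched (over 0.5 N) or moved 5 mm (contact force between any of the fingers, the arm and tall_wide_tin above 0.5 N or distance of any of tall_wide_tin, tall_tin, slim_tin, jar from where it was at the start of the episode above 0.005 m or contact force between any of the fingers, the arm and tall_tin above 0.5 N or contact force between any of the fingers, the arm and slim_tin above 0.5 N or contact force between any of the fingers, the arm and jar above 0.5 N).
It fails at once if the small reset button is pressed 1 mm (value of joint reset_button above 0.001 m).
It also fails if it takes over 48 s, if anything falls off the work surface, if the arm or the gripper's body presses on something with over 40 N, if the wrist force passes 120 N, or if a joint passes its speed limit or range.

## Working session

There is one attempt and no reset: what is moved stays moved. The work goes in short steps, Python scripts to look and compute and a tool call to move; the robot and the scene stay as the last step left them, time stands still between calls to the robot, and variables do not carry over. Pictures are saved under pics/ and viewed, at most 10 in all, crops included, and the job is handed in when it is done.

Besides the shell and the picture viewer there is one more tool, called in YAML: its name, and indented under it one key for each argument. play_rows: Moves the arm, as the interface text tells. Its arguments: {"type":"object","properties":{"rows":{"type":"array"},"squeeze":{"type":"number"}},"required":["rows"]}

```bash
mkdir -p pics; ls; cat > h.py <<'E'
import numpy as np, cv2
from cell import robot, optics
def cloud(name,d):
    m=optics.camera_model(name); v,u=np.mgrid[:480,:640]
    p=np.stack([(u-m["cx"])/m["fx"]*d,-(v-m["cy"])/m["fy"]*d,-d],-1)
    return p@np.array(m["rotation"]).T+np.array(m["origin"])
E
python3 - <<'E'
from h import *
for n in("scene","top"):
    im,d=optics.read_camera(n); np.savez(n+".npz",im=im,d=d)
    cv2.imwrite(f"pics/{n}0.png",im[...,::-1]); m=optics.camera_model(n); print(n,m,(d>0).mean())
s=robot.observe(); print({k:s[k] for k in("time","tool_pos","tool_rot","contact_force","opening")})
E
```

```text
pics
scene {'fx': 493.28380078402273, 'fy': 493.28380078402273, 'cx': 328.63554274567355, 'cy': 238.1829162879526, 'origin': array([0.97817833, 0.15408057, 0.75252538]), 'rotation': array([ 0.64394883, -0.01024766,  1.84713256])} 0.9958463541666667
top {'fx': 483.2283137207375, 'fy': 483.2283137207375, 'cx': 326.80985571302574, 'cy': 229.63804717247592, 'origin': array([0.30266729, 0.04533888, 1.04398562]), 'rotation': array([ 0.17327074, -0.00272575, -1.5602815 ])} 0.9961328125
{'time': 0.1, 'tool_pos': array([0.13572544, 0.5068282 , 0.24314962]), 'tool_rot': array([-3.14030960e+00, -1.89339424e-04,  2.87980153e+00]), 'contact_force': array([ 0.37988579, -0.24799676, -0.03499859]), 'opening': 0.09170319806235705}
```

View pics/top0.png

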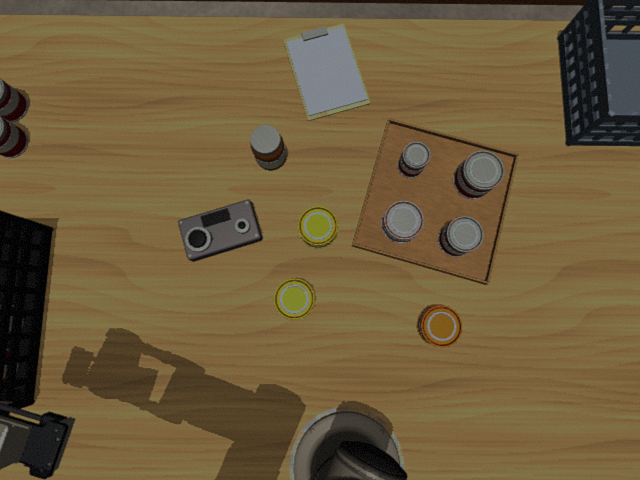

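View pics/scene0.png

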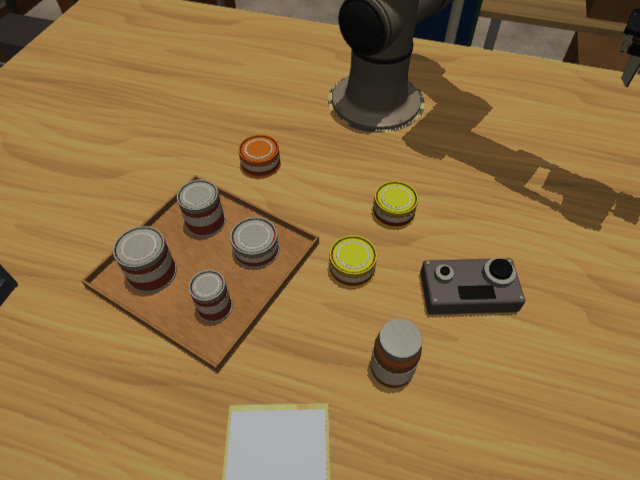

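The top view shows the tray with four tins at about (415,155), (480,172), (403,221) and (462,235). The counter box is at (220,230), with the large button at (198,238) and the small one at (242,226). The jar is at (267,145). The yellow tins (318,226) and (294,298) and the orange tin (441,325) are look-alikes outside the tray. In the scene view the lowest tin in the tray is at (255,240), which matches top (403,221). I'll measure the heights to check.

```bash
cat > h.py <<'E'
import numpy as np, cv2
from scipy.spatial.transform import Rotation as Ro
from cell import robot, optics
def cloud(name,d):
    m=optics.camera_model(name); v,u=np.mgrid[:480,:640]
    p=np.stack([(u-m["cx"])/m["fx"]*d,-(v-m["cy"])/m["fy"]*d,-d],-1)
    return p@Ro.from_euler("xyz",m["rotation"]).as_matrix().T+np.array(m["origin"])
E
python3 - <<'E'
from h import *
S={"top":dict(slim=(415,150),tw=(483,167),low=(403,220),t4=(462,232),jar=(265,137),box=(222,240),big=(198,238),small=(242,226),yel1=(318,226),ora=(441,325),table=(330,170)),
"scene":dict(slim=(209,287),tw=(142,245),low=(255,238),t4=(199,195),jar=(401,338),box=(450,283),big=(500,269),small=(444,271),yel1=(353,255),ora=(260,149),table=(300,330))}
for n in S:
    f=np.load(n+".npz"); P=cloud(n,f["d"]); 
    for k,(u,v) in S[n].items():
        z0=np.median(P[v-2:v+3,u-2:u+3,2])
        w=np.zeros((480,640),bool); r=32; w[max(v-r,0):v+r,max(0,u-r):u+r]=1
        msk=(w&(abs(P[...,2]-z0)<.006)).astype(np.uint8)
        _,L=cv2.connectedComponents(msk); q=P[L==L[v,u]] if L[v,u] else P[:1,0]
        (c,rad)=cv2.minEnclosingCircle(q[:,:2].astype(np.float32))
        print(n,k,"z",z0.round(4),"c",np.round(c,4),"r",round(rad,4),"mean",q.mean(0).round(4),len(q))
f=np.load("top.npz")["im"]
cv2.imwrite("pics/crop.png",np.hstack([cv2.resize(f[110:290,350:530,::-1],(400,400),interpolation=2),cv2.resize(f[160:270,170:280,::-1],(400,400),interpolation=2)]))
E
```

```text
top slim z 0.0765 c [ 0.6335 -0.1403] r 0.0295 mean [ 0.6333 -0.1396  0.0762] 578
top tw z 0.0848 c [ 0.6003 -0.2761] r 0.0428 mean [ 0.5995 -0.276   0.0843] 1234
top low z 0.047 c [ 0.5005 -0.116 ] r 0.0423 mean [ 0.5    -0.1161  0.0473] 1153
top t4 z 0.0826 c [ 0.4661 -0.2333] r 0.0373 mean [ 0.4658 -0.2332  0.0823] 1010
top jar z 0.1091 c [0.6532 0.1726] r 0.0312 mean [0.6522 0.1726 0.1088] 697
top box z 0.0391 c [0.4677 0.267 ] r 0.083 mean [0.4789 0.2641 0.0394] 1932
top big z 0.0607 c [0.455  0.3134] r 0.0192 mean [0.4545 0.3126 0.0608] 263
top small z 0.0578 c [0.4843 0.2236] r 0.015 mean [0.4845 0.2228 0.0558] 92
top yel1 z 0.0431 c [0.4875 0.0647] r 0.0423 mean [0.4872 0.0649 0.0428] 1128
top ora z 0.043 c [ 0.282  -0.1897] r 0.0423 mean [ 0.2823 -0.1899  0.0426] 1262
top table z -0.0004 c [0.6241 0.039 ] r 0.1023 mean [ 0.6229  0.0399 -0.0009] 4067
scene slim z 0.0775 c [ 0.6336 -0.1383] r 0.0298 mean [ 0.6345 -0.1377  0.0775] 951
scene tw z 0.0854 c [ 0.5986 -0.2733] r 0.0435 mean [ 0.6011 -0.2736  0.0854] 1715
scene low z 0.0492 c [ 0.5001 -0.1146] r 0.043 mean [ 0.5014 -0.1136  0.0486] 1428
scene t4 z 0.0842 c [ 0.4655 -0.2316] r 0.038 mean [ 0.4671 -0.2309  0.0835] 1058
scene jar z 0.1104 c [0.6532 0.1734] r 0.0313 mean [0.6549 0.1742 0.1099] 1381
scene box z 0.0409 c [0.4866 0.249 ] r 0.0672 mean [0.492  0.2464 0.0402] 2266
scene big z 0.0629 c [0.4557 0.3151] r 0.0193 mean [0.457  0.3146 0.0619] 347
scene small z 0.0598 c [0.4819 0.2243] r 0.0105 mean [0.4854 0.2247 0.0586] 77
scene yel1 z 0.0446 c [0.4869 0.0663] r 0.0433 mean [0.4886 0.0665 0.0436] 1482
scene ora z 0.0447 c [ 0.2813 -0.1871] r 0.0436 mean [ 0.2834 -0.1872  0.0436] 950
scene table z -0.0002 c [0.6274 0.0142] r 0.0774 mean [6.296e-01 1.290e-02 1.000e-04] 4043
```

View pics/crop.png

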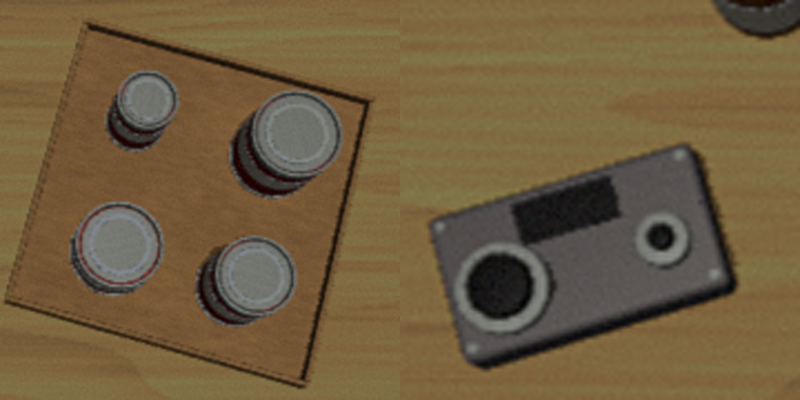

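The four candidates in the tray (top-view pixels) measure as follows:
- slim (415,155): top at z = 0.077
- tall-wide (480,172): top at z = 0.085
- tall (462,235): top at z = 0.083
- (403,221): top at z = 0.048, 84 mm wide, silver and red

The last one is the low tin, because it is the only low one in the tray and isn't yellow or orange. The crop confirms it at lower left, and shows the count button as the larger black disc on the left of the box.

The lid centre is near (0.500, -0.115), and the button is near (0.455, 0.314). I'll move above the tin with the fingers shut.

play_rows:
  rows:
    - [-38.3,-21.5,0,0,0,0,0]
    - [-38.3,-21.5,0,0,0,0,0]
    - [-38.3,-21.5,0,0,0,0,0]
    - [-38.3,-21.5,0,0,0,0,0]
    - [-38.3,-21.5,0,0,0,0,0]
    - [-38.3,-21.5,0,0,0,0,0]
    - [-38.3,-21.5,0,0,0,0,0]
    - [-38.3,-21.5,0,0,0,0,0]
    - [-38.3,-21.5,0,0,0,0,0]
    - [-38.3,-21.5,0,0,0,0,0]
    - [-51.3,-50.6,0,0,0,0,0]
    - [-51.3,-50.6,0,0,0,0,0]
    - [-51.3,-50.6,0,0,0,0,0]
    - [-51.3,-50.6,0,0,0,0,0]
    - [-51.3,-50.6,0,0,0,0,0]
    - [-51.3,-50.6,0,0,0,0,0]
    - [-51.3,-50.6,0,0,0,0,0]
    - [-51.3,-50.6,0,0,0,0,0]
    - [-51.3,-50.6,0,0,0,0,0]
    - [-51.3,-50.6,0,0,0,0,0]
  squeeze: 5

```text
time: 2.1
tool_pos: [0.5001, -0.1127, 0.2436]
tool_rot: [3.141, -0.001, 2.881]
contact_force: [-0.8, 0.9, 0.5]
opening: 0.0003
grip_force: 0.0
```

play_rows:
  rows:
    - [0,-0.2,4,0,0,0,0]
    - [0,-0.2,8,0,0,0,0]
    - [0,-0.2,11,0,0,0,0]
    - [0,-0.2,13,0,0,0,0]
    - [0,-0.2,14.5,0,0,0,0]
    - [0,-0.2,15.5,0,0,0,0]
    - [0,-0.2,15.8,0,0,0,0]
    - [0,-0.2,15.8,0,0,0,0]
    - [0,-0.2,15.8,0,0,0,0]

```text
time: 3.0
tool_pos: [0.5004, -0.1162, 0.0865]
tool_rot: [-3.142, 0.001, 2.88]
contact_force: [-0.9, 0.6, -0.4]
opening: 0.0004
grip_force: 0.0
```

```bash
python3 - <<'E'
from h import *
a=[]
for n in("scene","top"):
    im,d=optics.read_camera(n); u,v=(255,225) if n=="scene" else (403,210)
    a.append(cv2.resize(im[v-60:v+60,u-80:u+80,::-1],(400,300),interpolation=2))
cv2.imwrite("pics/above.png",np.hstack(a)); s=robot.observe(); print(s["tool_pos"],s["contact_force"])
E
```

```text
[ 0.50034981 -0.11640443  0.08649786] [-0.19182989  0.31202101 -0.36255473]
```

View pics/above.png

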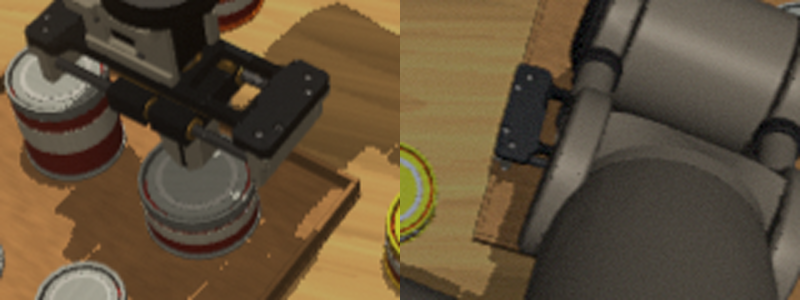

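The fingers are centred just above the low tin, at about (200,165) in the left half. However, the gripper's long side reaches over the neighbouring tall tin at (60,90). I'll rise and turn the body about 43° so that it clears all the neighbours.

play_rows:
  rows:
    - [0,0,-3,0,0,0,0]
    - [0,0,-5,0,0,0,0]
    - [0,0,-5,0,0,0.15,0]
    - [0,0,-5,0,0,0.3,0]
    - [0,0,-5,0,0,0.45,0]
    - [0,0,-5,0,0,0.6,0]
    - [0,0,-5,0,0,0.75,0]
    - [0,0,-5,0,0,0.75,0]
    - [0,0,-2,0,0,0.75,0]
    - [0,0,0,0,0,0.75,0]
    - [0,0,0.8,0,0,0.75,0]
    - [0,0,1.0,0,0,0.75,0]
    - [0,0,1.0,0,0,0.75,0]
    - [0,0,1.0,0,0,0.75,0]

```text
time: 4.5
tool_pos: [0.5006, -0.1166, 0.0767]
tool_rot: [3.14, 0.001, 2.131]
contact_force: [0.2, -0.4, -0.3]
opening: 0.0003
grip_force: 0.0
```

```bash
python3 - <<'E'
from h import *
a=[]
im,d=optics.read_camera("scene"); u,v=(235,215)
cv2.imwrite("pics/above2.png",cv2.resize(im[v-75:v+75,u-100:u+100,::-1],(800,600),interpolation=2)); s=robot.observe(); print(s["tool_pos"],s["tool_rot"],s["contact_force"],s["qpos"])
E
```

```text
[ 0.50052874 -0.11654356  0.07666044] [3.14040180e+00 1.43530946e-03 2.13039014e+00] [-0.10933812 -0.06487095  0.37554114] [-3.78045513e-01  5.20681545e-01  1.76626104e+00  1.47070832e-04
  8.52788362e-01 -9.37736830e-01]
```

View pics/above2.png

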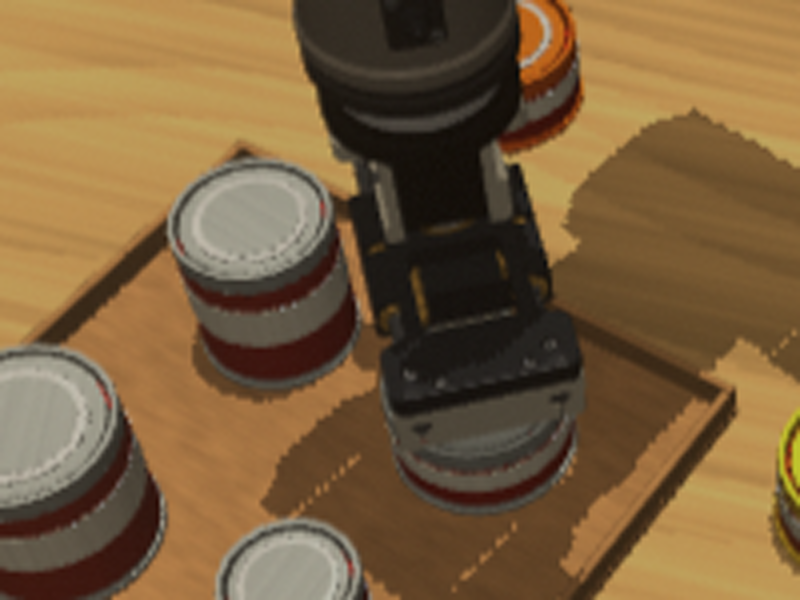

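The picture shows the gripper over the low tin at (480,430), clear of the tall tin (265,260) and the slim tin (290,570). I'll descend in small steps and watch the force.

play_rows:
  rows:
    - [0,0,0.4,0,0,0,0]
    - [0,0,0.7,0,0,0,0]
    - [0,0,0.9,0,0,0,0]
    - [0,0,1.0,0,0,0,0]
    - [0,0,1.0,0,0,0,0]

```text
time: 5.05
tool_pos: [0.4998, -0.1163, 0.0655]
tool_rot: [-3.141, -0.0, 2.13]
contact_force: [-0.8, 0.3, -0.3]
opening: 0.0006
grip_force: 0.0
```

play_rows:
  rows:
    - [0,0,0.1,0,0,0,0]
    - [0,0,0.1,0,0,0,0]
    - [0,0,0.1,0,0,0,0]

```text
time: 5.35
tool_pos: [0.5, -0.1163, 0.0649]
tool_rot: [3.141, 0.0, 2.13]
contact_force: [-1.5, -0.3, 1.8]
opening: 0.0005
grip_force: 1.2
```

play_rows:
  rows:
    - [0,0,0.1,0,0,0,0]
    - [0,0,0.1,0,0,0,0]
    - [0,0,0.1,0,0,0,0]

```text
time: 5.65
tool_pos: [0.5, -0.1163, 0.0638]
tool_rot: [3.141, 0.0, 2.13]
contact_force: [-1.0, -0.8, 3.3]
opening: 0.0004
grip_force: 1.8
```

play_rows:
  rows:
    - [0,0,0.1,0,0,0,0]
    - [0,0,0.2,0,0,0,0]
    - [0,0,0.2,0,0,0,0]
    - [0,0,0.2,0,0,0,0]
    - [0,0,0.2,0,0,0,0]
    - [0,0,0.2,0,0,0,0]
    - [0,0,0.2,0,0,0,0]

```text
time: 6.35
tool_pos: [0.5, -0.1163, 0.0619]
tool_rot: [3.141, 0.0, 2.13]
contact_force: [-1.4, 0.4, 5.3]
opening: 0.0003
grip_force: 2.9
```

play_rows:
  rows:
    - [0,0,0.05,0,0,0,0]
    - [0,0,0.05,0,0,0,0]
    - [0,0,0.05,0,0,0,0]
    - [0,0,0.05,0,0,0,0]
    - [0,0,0.05,0,0,0,0]
    - [0,0,0.05,0,0,0,0]

```text
time: 6.95
tool_pos: [0.4999, -0.1163, 0.0614]
tool_rot: [3.141, 0.0, 2.13]
contact_force: [-1.5, 0.8, 6.5]
opening: 0.0002
grip_force: 3.1
```

play_rows:
  rows:
    - [0,0,-0.3,0,0,0,0]
    - [0,0,-0.8,0,0,0,0]
    - [0,0,-1.5,0,0,0,0]
    - [0,0,-3,0,0,0,0]
    - [0,0,-6,0,0,0,0]
    - [0,0,-10,0,0,0,0]
    - [0,0,-13,0,0,0,0]
    - [0,0,-14,0,0,0,0]
    - [0,0,-14,0,0,0,0]

```text
time: 7.85
tool_pos: [0.5005, -0.1165, 0.2025]
tool_rot: [3.14, 0.002, 2.13]
contact_force: [-0.1, -0.0, 0.2]
opening: 0.0006
grip_force: 0.0
```

play_rows:
  rows:
    - [38.9,19.0,0,0,0,0,0]
    - [38.9,19.0,0,0,0,0,0]
    - [38.9,19.0,0,0,0,0,0]
    - [38.9,19.0,0,0,0,0,0]
    - [38.9,19.0,0,0,0,0,0]
    - [38.9,19.0,0,0,0,0,0]
    - [38.9,19.0,0,0,0,0,0]
    - [38.9,19.0,0,0,0,0,0]
    - [38.9,19.0,0,0,0,0,0]
    - [38.9,19.0,0,0,0,0,0]
    - [38.9,19.0,0,0,0,0,0]
    - [38.9,19.0,4,0,0,0,0]
    - [38.9,19.0,7,0,0,0,0]
    - [38.9,19.0,9,0,0,0,0]
    - [38.9,19.0,10.2,0,0,0,0]
    - [38.9,19.0,10.5,0,0,0,0]
    - [38.9,19.0,10.5,0,0,0,0]
    - [38.9,19.0,10.5,0,0,0,0]

```text
time: 9.65
tool_pos: [0.4554, 0.3142, 0.0973]
tool_rot: [3.14, 0.0, 2.129]
contact_force: [-0.7, 0.5, -0.4]
opening: 0.0008
grip_force: 0.0
```

```bash
python3 - <<'E'
from h import *
a=[]
for n,u,v in(("scene",480,265),("top",220,230)):
    im,d=optics.read_camera(n)
    a.append(cv2.resize(im[v-60:v+60,u-80:u+80,::-1],(400,300),interpolation=2))
    P=cloud(n,d); 
    m=(abs(P[...,0]-.5)<.1)&(abs(P[...,1]+.115)<.04)&(P[...,2]>.04)&(P[...,2]<.06)
    (c,r)=cv2.minEnclosingCircle(P[m][:,:2].astype(np.float32)); print(n,"low tin",c,r,P[m].mean(0))
cv2.imwrite("pics/btn.png",np.hstack(a)); s=robot.observe(); print(s["tool_pos"],s["contact_force"])
E
```

```text
scene low tin (0.4998089671134949, -0.11467954516410828) 0.042951133102178574 [ 0.502221   -0.1140891   0.04828431]
top low tin (0.5003800392150879, -0.11618423461914062) 0.042278409004211426 [ 0.50003867 -0.11558117  0.04737919]
[0.4553001  0.31441263 0.09731816] [-0.92757572  0.33542844  0.04698432]
```

View pics/btn.png

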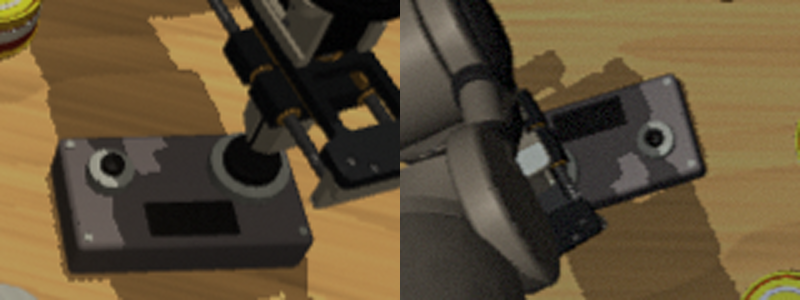

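The fingers are over the large button at (255,160) in the left half, and the small button at (112,165) is well clear. The low tin hasn't moved. I'll press down in steps.

play_rows:
  rows:
    - [0,0,0.8,0,0,0,0]
    - [0,0,1.4,0,0,0,0]
    - [0,0,1.8,0,0,0,0]
    - [0,0,2.0,0,0,0,0]
    - [0,0,2.2,0,0,0,0]
    - [0,0,2.2,0,0,0,0]
    - [0,0,2.2,0,0,0,0]

```text
time: 10.45
tool_pos: [0.4544, 0.3142, 0.0744]
tool_rot: [-3.141, -0.0, 2.13]
contact_force: [-2.0, -2.2, 4.4]
opening: 0.0004
grip_force: 2.1
```

play_rows:
  rows:
    - [0,0,0.2,0,0,0,0]
    - [0,0,0.3,0,0,0,0]
    - [0,0,0.3,0,0,0,0]
    - [0,0,0.3,0,0,0,0]

```text
time: 10.85
tool_pos: [0.4546, 0.3143, 0.073]
tool_rot: [3.141, 0.0, 2.13]
contact_force: [-6.2, -3.3, 18.4]
opening: 0.0007
grip_force: 9.0
```

```bash
python3 - <<'E'
from h import *
for n in("top","scene"):
    f=np.load(n+".npz"); P=cloud(n,f["d"]); 
    for nm,c in(("big",(.455,.3143)),("small",(.483,.224))):
        r=np.hypot(P[...,0]-c[0],P[...,1]-c[1])
        for a in range(0,36,4):
            m=(r>=a/1e3)&(r<(a+4)/1e3); z=P[m][:,2]; print(n,nm,a,m.sum(),np.percentile(z,[10,50,90]).round(4),f["im"][m].mean(0).round())
s=robot.observe(); print(s["tool_pos"],s["contact_force"],s["torque"])
E
```

```text
top big 0 14 [0.059  0.0615 0.0635] [23. 23. 22.]
top big 4 32 [0.0588 0.0612 0.0633] [24. 23. 23.]
top big 8 60 [0.0587 0.0614 0.0635] [24. 23. 23.]
top big 12 83 [0.0589 0.0615 0.0634] [26. 26. 24.]
top big 16 105 [0.0515 0.0588 0.0619] [44. 45. 43.]
top big 20 116 [0.0491 0.0514 0.0539] [117. 119. 113.]
top big 24 156 [0.0382 0.0499 0.0526] [92. 93. 89.]
top big 28 159 [0.0374 0.0396 0.0419] [80. 76. 75.]
top big 32 204 [0.0307 0.0386 0.0413] [74. 69. 66.]
top small 0 11 [0.0561 0.0596 0.061 ] [22. 22. 22.]
top small 4 33 [0.0514 0.0574 0.0604] [42. 43. 41.]
top small 8 55 [0.0494 0.052  0.0561] [104. 106. 101.]
top small 12 88 [0.0404 0.0502 0.0531] [103. 104.  99.]
top small 16 92 [0.0377 0.0398 0.0441] [87. 83. 81.]
top small 20 120 [0.0369 0.0396 0.0416] [90. 85. 84.]
top small 24 140 [0.0372 0.0393 0.0419] [91. 86. 85.]
top small 28 177 [0.0355 0.0388 0.0416] [83. 78. 76.]
top small 32 244 [-0.0007  0.0373  0.0413] [73. 67. 61.]
scene big 0 14 [0.061 0.063 0.064] [17. 15. 14.]
scene big 4 45 [0.0609 0.0621 0.0641] [17. 16. 15.]
scene big 8 74 [0.061  0.0623 0.0637] [17. 16. 1
[... 245 characters left out ...]
87 0.0405 0.042 ] [85. 77. 73.]
scene big 32 170 [0.0389 0.0404 0.042 ] [82. 74. 70.]
scene small 0 15 [0.0594 0.0604 0.0616] [23. 20. 17.]
scene small 4 46 [0.0536 0.0592 0.0608] [32. 30. 26.]
scene small 8 73 [0.0515 0.0529 0.0576] [113. 111. 100.]
scene small 12 116 [0.0412 0.0512 0.0533] [105. 103.  93.]
scene small 16 129 [0.0389 0.0409 0.0509] [78. 72. 67.]
scene small 20 137 [0.0388 0.0403 0.0418] [94. 86. 80.]
scene small 24 194 [0.0386 0.0402 0.042 ] [91. 82. 77.]
scene small 28 273 [0.0101 0.0394 0.0416] [76. 67. 60.]
scene small 32 267 [0.0004 0.0394 0.0413] [87. 75. 62.]
[0.45462191 0.31428664 0.07300224] [-6.21730954 -3.28659484 18.38222468] [-0.6458713   1.19108802  0.03851123]
```

By depth the button top is about 62 mm up and the collar about 51 mm. The tip stands at about 56 mm with the force rising steeply, so the button is about 6 mm down at its stop. I'll release it.

play_rows:
  rows:
    - [0,0,0,0,0,0,0]
    - [0,0,-0.6,0,0,0,0]
    - [0,0,-1.5,0,0,0,0]
    - [0,0,-4,0,0,0,0]
    - [0,0,-8,0,0,0,0]
    - [0,0,-11,0,0,0,0]
    - [0,0,-12,0,0,0,0]
    - [0,0,-12,0,0,0,0]
    - [0,0,-12,0,0,0,0]
    - [0,0,-12,0,0,0,0]

```text
time: 11.85
tool_pos: [0.454, 0.3138, 0.1894]
tool_rot: [-3.138, -0.0, 2.13]
contact_force: [-1.0, 0.5, -0.5]
opening: 0.0005
grip_force: 0.0
```

```bash
python3 - <<'E'
from h import *
for n in("top","scene"):
    im,d=optics.read_camera(n); P=cloud(n,d)
    for nm,c in(("big",(.455,.3143)),("small",(.483,.224))):
        m=(np.hypot(P[...,0]-c[0],P[...,1]-c[1])<(.012 if nm=="big" else .004))&(P[...,2]<.08); print(n,nm,m.sum(),np.median(P[m][:,2]) if m.any() else None)
s=robot.observe(); print(s["tool_pos"],s["contact_force"],np.abs(s["qvel"]).max())
E
```

```text
top big 38 0.061014286944174656
top small 12 0.05885867169847958
scene big 135 0.06210243856040876
scene small 13 0.06050937230218989
[0.45413776 0.31393098 0.18972342] [ 0.74757724 -0.0196512   0.15023729] 0.007326820014429631
```

Both buttons are back up, the arm is clear and the tin is in place, so I'm handing in.

```bash
python3 -c "
from cell import robot
print(robot.hand_in())"
```

```text
the job is handed in; nothing more can be done
None
```

I pressed the low tin's lid in about 3 mm (5–6.5 N) for over a second and let it go, then pressed the count button fully down and released it; the job is handed in, but the hand-in reported no verdict.

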